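Hang the mass carrier on the rail and slide it to the ridge

ROBOT

A 6-joint arm with a two-finger parallel gripper is mounted at the origin on the work surface. World frame = base frame: x ahead of the robot, y to its left, z up, the work surface at z = 0. Lengths are in mm, angles in rad, forces in N, time in s.
With the tool pointing down it reaches from about 350 to 975 mm from the base axis. Payload 7.1 kg.
Tool frame: the origin (TCP) lies at the centre of the arm's flange, where the gripper is bolted on; the fingertips stand 182 mm ahead of it and the grasp point (between the pads) lies 163 mm ahead of it; x points along the fingers, y is the direction in which the jaws open and shut, and the axes are right-handed (so a half turn about x gives the same grasp; the last joint's range is limited). The gripper opens to 88 mm and grips with 3 to 60 N. Pads are 20 mm wide; open, the fingers measure 115 mm over their backs; the gripper's body (75 mm by 178 mm) begins 61 mm behind the grasp point.
Start: joints at [1.095, 0.423, 1.63, -0, 1.089, -0.019], TCP at [275.642, 560.917, 404.675] pointing down, gripper open.
Joint ranges: [-3, 3], [-0.9, 2.11], [0.09, 2.58], [-1.31, 4.45], [0.11, 2.69], [-2.54, 2.54]. Speed limits (rad/s): [2.39, 2.39, 3.01, 3.14, 3.14, 3.14].

INTERFACE

Orientations are given as a rotation vector (axis times angle).
In Python, from workcell import readout, viewer, workorder, models gives the robot as it stands. The module is installed in compiled form; this text tells all that it offers.
- The arm moves only by the tool apply_moves, never from a script. Its argument "commands" is a list that holds one entry, the list of rows, each a list of 4 numbers: the shift along the world's x, y, z in m, then the turn about the world's z in rad. A call has 1 to 8 rows; each row is the pose to reach, as a shift and turn from the pose commanded when the call began; what a row does not reach only later rows make up. A row lasts 1/8 s, in which the tool goes at most 62.5 mm and 10.7 degrees, less where a joint would pass 70% of its speed; a pose out of reach is approached as far as the arm can. A call with a gripper value outside its range is refused whole. "gripper" is the finger opening in m, from 0 to 0.0878, set as the call begins (left out, the last holds). The fingers move at their own pace and stop on an object; the grip force is fixed at half the most. Time passes only in rows, so rows that repeat a pose let the fingers close. It gives the time, the measured TCP pose, the force and the opening at its end, in the units of the state.
- readout.get_obs(): the state, without advancing time (a new reading comes with each control period).
- viewer.get_image(name): name is "scene" or "top"; returns a dict with "color" (400x640x3 uint8, red, green, blue), "vertical_fov" (degrees; the focal length in pixels is half the picture's height over the tangent of half this angle, whatever the lens; pixels are square), "cx", "cy" (the principal point, pixels), "rvec" (rotation vector, rad) and "tvec" (3), from world to camera coordinates, as OpenCV has them. Camera axes: x right, y down, z forward; pixel columns grow to the right and rows downward; lengths in mm; the calibration is good to about 2 mm. A picture is of the moment at which its call begins. There is no depth.
- workorder.close_job(): hands the job in, once; it reports no verdict.
Trained networks look in the newest picture that a camera, given by its name, has taken for a name from the list of things; names that differ only in an ending like _2 or _b are one class to them, and where a whole thing is asked for, a point or a joint stands for the part that bears it (a point fixed in the world has none). Each returns a list of dicts, best first, with "conf" (0 to 1); they miss things now and then, are a little off and sometimes report something else, mostly with a low value. They report only what shows in the picture. A call takes as long as a camera call. They do not tell look-alikes from the thing itself.
- models.search_frame(camera, label): "position" ([x, y, z] in mm, in world coordinates, good to about 4 mm: the middle of the surface that is visible of it).
- models.place_of(camera, label): "position" ([x, y, z] in mm, in world coordinates, good to about 4 mm: a listed point, or the origin of a listed thing).
The state is a dict: "t": time; "qpos": joint angles; "qvel": joint speeds; "joint_torque": joint torques, N m; "ee_pos": TCP position; "orientation": TCP orientation; "ft_force": force on the tool from outside, world axes, zero at the start; "moment": the same for the moment, N m; "width": finger opening in mm.
Only numpy, scipy, OpenCV 4.12 (cv2) and the standard library are available. Lean on these libraries where they do the work, as an engineer would, in place of code of your own. Each camera call takes 0.05 s, during which the arm holds its last target.

TASK

Set up the load for the bending experiment: take the larger of the two mass carriers by its black grip, hook it gently onto the steel rail above the wide flat plate, and slide it along the rail, without lifting it off, until it hangs directly above the narrow ridge. Let go so that it hangs there still, and leave the small carrier and the glassware and other loose things where they are.

Things in the scene. Friction and masses are not known exactly. Their poses are not given: they have to be found in the camera images.
- carrier: LARGE mass carrier, loose, about 0.45 kg, 182 mm tall, standing on the table; +x points away from the robot within 30 degrees. Origin: centre of underside, z up. Steel discs (radius 30 mm at the foot, 27 above) to z = 26 mm, thin stem to 45, then a hook of steel strip 20 mm wide (y), 5 thick, its outside up to z = 131, and a black square grip 18 x 18 mm, z = 126 to 182, on the axis.
- carrier_mouth (a point): Middle of the hook's mouth: in the large carrier at x = +16.5, z = 68 mm. The mouth opens to +x, 36 mm high, between the hook's foot (top at z = 50 mm) and the lower end of its free tip leg (x = 14 to 19, down to z = 86). The back leg is at x = -19 to -14. The rail, along the carrier's y, enters here sideways until below the axis; then lower the carrier 47 mm.
- carrier_seat (a point): Where the rail's axis lies in the large carrier when hooked on: on the carrier's axis, 115.5 mm above its underside. The hook's roof is an inverted V of 45 degree slopes, inner apex at 124 mm, that sits on the rail and centres itself. Axes as the carrier's.
- carrier_grip (a point): Point on the carrier's axis, 158 mm above its underside, in its black 18 mm square grip: the height to take it (26 mm above the outside of the hook). It may be taken across x or across y; taken with the fingers on its y faces it cannot slip along the rail as it is slid.
- small_carrier: The small mass carrier, a bystander: same form but 130 mm tall with one disc of radius 22 mm, standing on the table. Origin: centre of its underside.
- rail_mid (a point): Middle of the rail, on its axis, 178 mm above the table. A fixed straight steel bar, 12 mm in diameter, along this point's y; its x points away from the robot within 15 degrees. Posts at y = +-210 mm (16 mm wide, 186 mm high) on a wooden board 90 (x) by 450 (y) by 12 mm; all between them is free. The hooked carrier's underside is 62.5 mm above the table.
- plate: The wide flat aluminium plate, fixed on the board beneath the rail: 80 mm (x) by 70 mm (y, along the rail) by 4 mm; origin: centre of its underside, which is directly beneath the rail's axis; axes parallel to rail_mid's. It may be at either end of the rail. It marks where carriers are hooked on.
- ridge: The narrow aluminium ridge, fixed on the board beneath the rail: 80 mm (x) by 10 mm (y, along the rail) by 20 mm high, top 32 mm above the table; origin: centre of its underside, directly beneath the rail's axis; axes parallel to rail_mid's. It marks where the load must hang. It is 120 mm or more from the plate along the rail.
- dish: Shallow open glass dish, radius 30 mm, 14 mm high, standing on the table near the carriers: a bystander.
- beaker: Glass beaker, radius 35 mm, 100 mm high, left of the rail board: a bystander.
- wash_bottle: White plastic bottle, radius 32 mm, 165 mm high, right of the rail board: a bystander.
- jar: Closed glass jar, radius 40 mm, 95 mm high, at the right: a bystander.
- magnifier: Magnifying glass with a black rim and handle, 170 mm long, lying on the table at the left; origin under the lens: a bystander.
Not all that is in view belongs to the job. What is shaped like the carrier but orange is not meant.

How it is judged (in metres and radians):
On the way, in this order (a step that is already met when the one before it is completed fails the run):
1. the large carrier's hook sits on the rail above the plate (x of carrier_seat in the frame of rail_mid between -0.006 and 0.006 m and z of carrier_seat in the frame of rail_mid between -0.005 and 0.005 m and angle between carrier's own z axis and vertical below 0.15 rad and y of carrier in the frame of plate between -0.035 and 0.035 m), for 0.1 s.
2. the large carrier, its hook sitting on the rail, is above the ridge (x of carrier_seat in the frame of rail_mid between -0.006 and 0.006 m and z of carrier_seat in the frame of rail_mid between -0.005 and 0.005 m and angle between carrier's own z axis and vertical below 0.15 rad and y of carrier in the frame of ridge between -0.008 and 0.008 m), for 0.2 s.
At the end, for the whole second after the job is handed in: The large carrier hangs by its hook on the rail (V seated on the rail to within 5 to 6 mm, upright to within 0.15 rad, its strip along the rail to within 0.25 rad), its axis within 8 mm of the ridge's centre line along the rail, at rest and released (x of carrier_seat in the frame of rail_mid between -0.006 and 0.006 m and z of carrier_seat in the frame of rail_mid between -0.005 and 0.005 m and angle between carrier's own z axis and vertical below 0.15 rad and y of carrier_seat in the frame of ridge between -0.008 and 0.008 m and angle between the y axis of carrier and the y axis of rail_mid, either way round below 0.25 rad and linear speed of carrier below 0.02 m/s and angular speed of carrier below 0.2 rad/s and contact force between carrier and the fingers below 0.1 N); the robot touches nothing.
It fails at once if the large carrier is more than 12 mm above its seat over the rail, over 55 mm along from the plate's centre (x of carrier_seat in the frame of rail_mid between -0.025 and 0.025 m and y of carrier_seat in the frame of rail_mid between -0.21 and 0.21 m and z of carrier_seat in the frame of rail_mid between 0.012 and 0.08 m and (y of carrier in the frame of plate above 0.055 m or y of carrier in the frame of plate below -0.055 m)).
It fails at once if the large carrier is dropped or forced onto the rail (over 45 N) (contact force between carrier and bench above 45 N).
It fails at once if the small carrier or another loose bystander is moved by more than 20 mm (distance of any of small_carrier, dish, beaker, wash_bottle, jar, magnifier from where it was at the start of the episode above 0.02 m).
It also fails if it takes over 53 s, if anything falls off the work surface, if the arm or the gripper's body presses on something with over 40 N, if the wrist force passes 120 N, or if a joint passes its speed limit or range.

## Working session

There is one attempt and no reset: what is moved stays moved. The work goes in short steps, Python scripts to look and compute and a tool call to move; the robot and the scene stay as the last step left them, time stands still between calls to the robot, and variables do not carry over. Pictures are saved under pics/ and viewed, and the job is handed in when it is done.

Besides the shell and the picture viewer there is one more tool, called after ">>>" by a JSON object that holds its "method" and its "body", one argument or row to a line. apply_moves: Moves the arm, as the interface text tells. Its arguments: {"type":"object","properties":{"commands":{"type":"array","items":{"type":"array","items":{"type":"array","items":{"type":"number"}}}},"gripper":{"type":"number"}},"required":["commands"]}

```bash
mkdir -p pics; cat > h.py <<'E'
import numpy as np, cv2
from workcell import readout, viewer, workorder, models
def cam(name):
    d=viewer.get_image(name)
    f=200/np.tan(np.radians(d["vertical_fov"])/2)
    K=np.array([[f,0,d["cx"]],[0,f,d["cy"]],[0,0,1]])
    R=cv2.Rodrigues(np.array(d["rvec"],float))[0]; t=np.array(d["tvec"],float).ravel()
    return d["color"],K,R,t
def proj(P,K,R,t):
    p=(R@np.atleast_2d(P).T).T+t; q=(K@p.T).T
    return q[:,:2]/q[:,2:]
def ray(u,v,z,K,R,t):
    d=R.T@np.linalg.inv(K)@np.array([u,v,1.]); c=-R.T@t
    return c+d*(z-c[2])/d[2]
def save(img,n): cv2.imwrite("pics/"+n,cv2.cvtColor(img,cv2.COLOR_RGB2BGR))
E
python3 - <<'E'
from h import *
for n in("scene","top"):
    im,K,R,t=cam(n); save(im,n+"0.png"); print(n,K[0,0],K[:2,2],-R.T@t)
    for l in ["carrier","carrier_grip","carrier_seat","small_carrier","rail_mid","plate","ridge"]:
        r=models.place_of(n,l)
        for x in r[:3]: 
            print(l,np.round(x["position"]),round(x["conf"],2),np.round(proj(x["position"],K,R,t)[0]))
print(readout.get_obs())
E
```

```text
scene 502.04927273009395 [323.83186612 199.77123726] [1135.42324268 -721.7705878   919.1069953 ]
carrier [442. -92.  -0.] 0.9 [274. 246.]
carrier [344. -69.  -1.] 0.84 [254. 225.]
carrier_grip [443. -88. 157.] 0.93 [272. 199.]
carrier_grip [343. -64. 157.] 0.78 [251. 177.]
carrier_seat [340. -70. 114.] 0.8 [250. 191.]
carrier_seat [442. -84. 112.] 0.61 [274. 212.]
small_carrier [468.  88.   2.] 0.9 [326. 216.]
rail_mid [634.  52.   8.] 0.62 [367. 249.]
rail_mid [627.  11. 181.] 0.57 [359. 204.]
plate [ 412. -403.    1.] 0.22 [166. 313.]
ridge [618. -98.  15.] 0.51 [324. 277.]
ridge [469.  84.   2.] 0.27 [326. 217.]
top 504.7805436286896 [328.31768038 198.80602494] [ 304.68059943    5.21497851 1606.78644776]
carrier [624. -95.  12.] 0.75 [362. 168.]
carrier [336. -64.   1.] 0.69 [354. 258.]
carrier [444. -93.   3.] 0.66 [362. 224.]
carrier_grip [341. -69. 159.] 0.73 [358. 256.]
carrier_grip [444. -90. 161.] 0.53 [364. 219.]
carrier_seat [342. -72. 117.] 0.83 [358. 256.]
carrier_seat [444. -87. 114.] 0.73 [362. 221.]
carrier_seat [689. 414.   2.] 0.6 [205. 151.]
small_carrier [ 413. -3
[... 227 characters left out ...]
 0.52 [459. 233.]
ridge [621. -97.  12.] 0.41 [363. 169.]
{'t': 0.8, 'qpos': array([ 1.09497203e+00,  4.23060717e-01,  1.62990722e+00,  4.02372000e-05,
        1.08858661e+00, -1.89780019e-02]), 'qvel': array([ 0.00185451, -0.00038902,  0.00097628, -0.00135157,  0.00222425,
       -0.00041291]), 'joint_torque': array([ 3.09046063e-04, -5.44495118e+01, -2.74050629e+01,  6.42650435e-02,
        1.65412441e-02,  7.88313031e-06]), 'ee_pos': array([275.65146294, 560.90694709, 404.69676485]), 'orientation': array([ 0.35829245,  1.54097029, -0.35822019]), 'ft_force': array([ 0.00229555, -0.69161681,  0.6961631 ]), 'moment': array([ 0.03092134,  0.00293712, -0.01691837]), 'width': 87.74806509446101}
```

```bash
python3 - <<'E'
import cv2
a=cv2.imread("pics/scene0.png"); c=a[130:340,200:480]; cv2.imwrite("pics/s_crop.png",cv2.resize(c,None,fx=2.8,fy=2.8,interpolation=cv2.INTER_CUBIC))
a=cv2.imread("pics/top0.png"); c=a[110:290,240:480]; cv2.imwrite("pics/t_crop.png",cv2.resize(c,None,fx=3.2,fy=3.2,interpolation=cv2.INTER_CUBIC))
E
```

```text
(no output)
```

View pics/scene0.png

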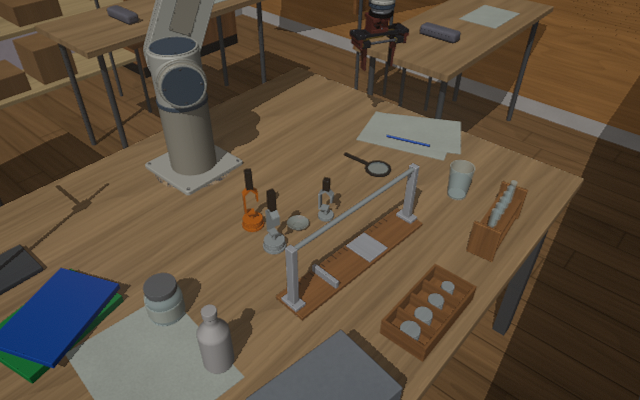

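View pics/s_crop.png

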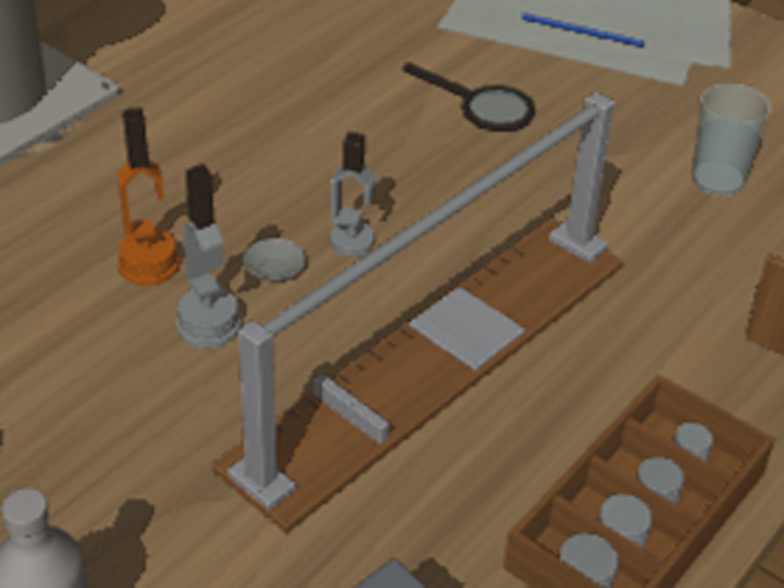

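View pics/t_crop.png

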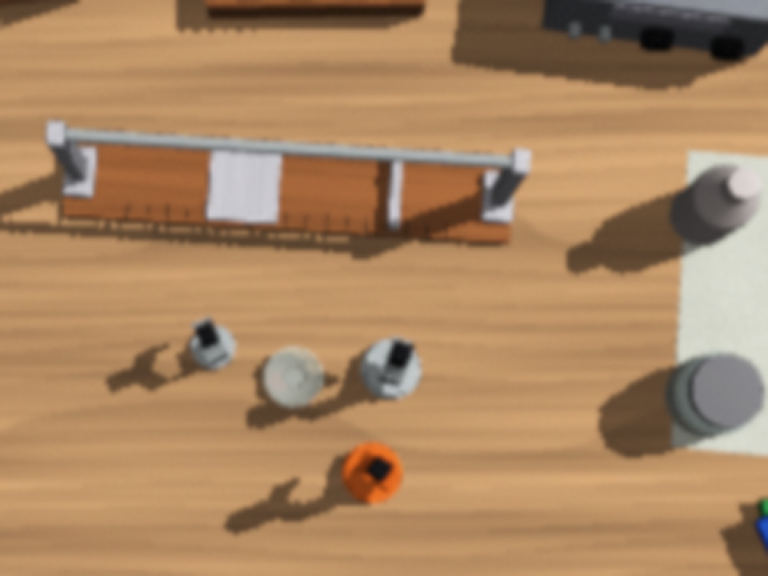

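Candidates with the carrier's shape: an orange one at scene (252,205), a large steel one at scene (274,225) / top (363,222), and a small steel one at scene (326,200). By the description I choose the steel one with two discs at (274,225). Next I'll look closely at it and at the rail.

```bash
python3 - <<'E'
import cv2
s=cv2.imread("pics/scene0.png"); t=cv2.imread("pics/top0.png")
def cr(a,x0,y0,w,h,f,n): cv2.imwrite("pics/"+n,cv2.resize(a[y0:y0+h,x0:x0+w],None,fx=f,fy=f,interpolation=cv2.INTER_NEAREST))
cr(s,240,180,60,75,8,"c_s.png"); cr(t,340,205,50,40,12,"c_t.png"); cr(t,245,140,170,50,4.7,"r_t.png")
E
```

```text
(no output)
```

View pics/c_s.png

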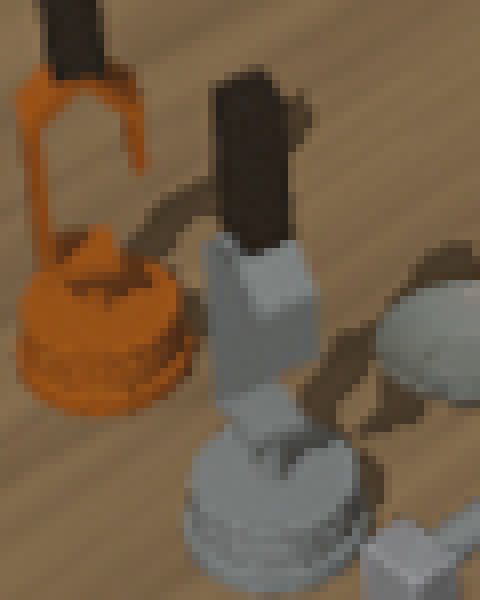

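View pics/c_t.png

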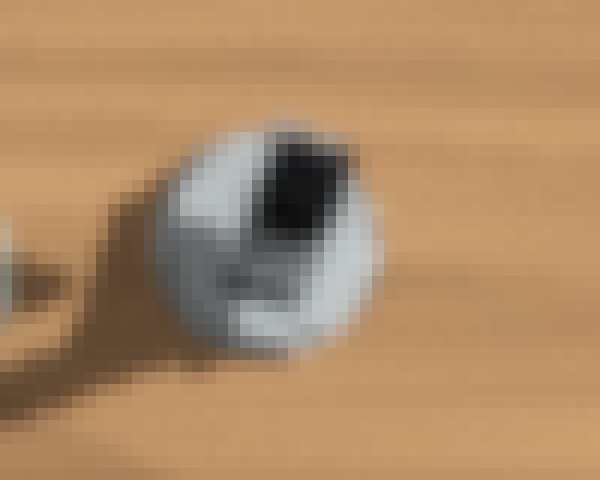

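View pics/r_t.png

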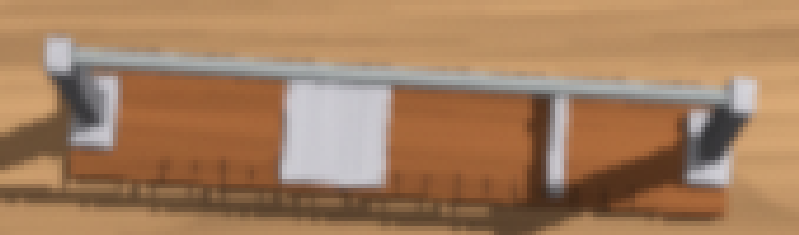

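The close crops confirm the choice: steel, two discs, black grip, and a hook mouth that opens away from the robot. It stands at scene (274,240) / top (363,224). Now I'll fit the models of the rail and the carrier to both pictures.

```bash
cat > fit.py <<'E'
from h import *
from scipy.optimize import least_squares
def rz(a): return np.array([[np.cos(a),-np.sin(a),0],[np.sin(a),np.cos(a),0],[0,0,1]])
def place(P,x,y,a): return (rz(a)@np.atleast_2d(P).T).T+[x,y,0]
def box(x0,x1,y0,y1,z0,z1): return np.array([[x,y,z] for z in(z0,z1) for x,y in((x0,y0),(x1,y0),(x1,y1),(x0,y1))],float)
E_=[(0,1),(1,2),(2,3),(3,0),(4,5),(5,6),(6,7),(7,4),(0,4),(1,5),(2,6),(3,7)]
def draw(im,P,c,cols,f,x0,y0):
    p=(proj(P,*c)-[x0,y0]+0.5)*f
    for a,b in E_: cv2.line(im,tuple(np.int32(p[a])),tuple(np.int32(p[b])),cols,1,cv2.LINE_AA)
def mask(P_list,c,shape):  # silhouette of convex parts, 8x supersampled
    s=4; m=np.zeros((shape[0]*s,shape[1]*s),np.uint8)
    for P in P_list:
        h=cv2.convexHull(np.float32((proj(P,*c)+0.5)*s)); cv2.fillConvexPoly(m,np.int32(np.round(h)),255)
    return cv2.resize(m,(shape[1],shape[0]),interpolation=cv2.INTER_AREA)/255.
E
python3 - <<'E'
from fit import *
ims={n:cam(n) for n in("scene","top")}
import pickle; pickle.dump(ims,open("ims0.pkl","wb"))
s,t=ims["scene"],ims["top"]
# top clicks post top centres z=186
L=ray(245+59.5/4.7-.5,140+54/4.7-.5,186,*t[1:]); Rr=ray(245+743/4.7-.5,140+95.5/4.7-.5,186,*t[1:])
print(L,Rr,np.linalg.norm(L-Rr),np.arctan2(-(L-Rr)[0],(L-Rr)[1]),(L+Rr)/2)
# plate & ridge
for nm,u,v,z in(("plate",(285+390)/2,132,16),("ridge",560,143,32)):
    print(nm,ray(245+u/4.7-.5,140+v/4.7-.5,z,*t[1:]))
# black grip masks
for n in ims:
    im=ims[n][0].astype(int); m=im.max(2)<60
    print(n, np.argwhere(m).shape)
E
```

```text
[643.16316257 216.40341137 186.        ] [ 612.0188039  -201.48979313  186.        ] 419.0521464500322 -0.07438955261948633 [627.59098323   7.45680912 186.        ]
plate [626.78749804  51.18495393  16.        ]
ridge [614.14264611 -99.45908119  32.        ]
scene (44313, 2)
top (9351, 2)
```

```bash
cat > carfit.py <<'E'
from fit import *
import pickle
from scipy.optimize import minimize
th=np.linspace(0,2*np.pi,40)
def cyl(r,z0,z1): return np.array([[r*np.cos(a),r*np.sin(a),z] for z in(z0,z1) for a in th])
def parts(g=9):
    A=[]
    A.append(cyl(30,0,13)); A.append(cyl(27,0,26)); A.append(cyl(4,26,45))
    A.append(box(-19,19,-10,10,45,50)); A.append(box(-19,-14,-10,10,45,112))
    A.append(box(14,19,-10,10,86,112))
    r=np.array([[x,y,z] for y in(-10,10) for x,z in((-19,112),(0,131),(0,124),(-19,105))],float)
    q=r*[-1,1,1]
    return A+[r,q], [box(-g,g,-g,g,126,182)]
ST,GR=parts()
def fitcar(ims,x0,zoff=0,views=("scene","top"),R=45):
    def cost(p):
        c=0
        for n in views:
            im,K,Rm,t=ims[n]; pr=proj([x0[0],x0[1],90+zoff],K,Rm,t)[0].astype(int)
            a,b=pr[1]-R,pr[0]-R; sub=im[a:a+2*R,b:b+2*R].astype(float)
            K2=K.copy(); K2[0,2]-=b; K2[1,2]-=a
            d=p[3:5] if n=="scene" else np.zeros(2)
            K2[0,2]+=d[0];K2[1,2]+=d[1]
            f=lambda L:[place(P+[0,0,zoff],*p[:3]) for P in L]
            g=mask(f(GR),(K2,Rm,t),sub.shape); s=mask(f(ST),(K2,Rm,t),sub.shape)*(1-g)
            dark=np.clip((75-sub.max(2))/30,0,1)
            sat=(sub.max(2)-sub.min(2))/(sub.max(2)+1); gray=np.clip((0.3-sat)/0.15,0,1)*(1-dark)*(sub.max(2)>70)
            near=cv2.dilate((np.maximum(g,mask(f(ST),(K2,Rm,t),sub.shape))>0).astype(np.uint8),np.ones((7,7)))
            c+=((dark-g)**2*near).sum()+((gray-s)**2*near).sum()
        return c+0.5*(p[3]**2+p[4]**2)
    best=None
    for yaw in np.radians([-25,-10,5,20]) if x0[2] is None else [x0[2]]:
        p0=np.array([x0[0],x0[1],yaw,0,0])
        sim=np.vstack([p0]+[p0+d for d in np.diag([6,6,.2,1,1])])
        r=minimize(cost,p0,method="Nelder-Mead",options=dict(initial_simplex=sim,maxiter=350))
        print(round(r.fun,2),np.round(r.x,3))
        if best is None or r.fun<best.fun: best=r
    return best.x
E
python3 - <<'E'
from carfit import *
ims=pickle.load(open("ims0.pkl","rb"))
p=fitcar(ims,(443,-90,None)); 
for v in("scene","top"): print(v); fitcar(ims,(443,-90,p[2]),views=(v,))
rp=(627.6,7.5,-0.0744)
rb=[box(-8,8,202,218,12,186),box(-8,8,-218,-202,12,186),box(-6,6,-202,202,172,184),box(-45,45,-225,225,0,12),box(-40,40,44-35,44+35,12,16),box(-40,40,-106-5,-106+5,12,32)]
for n,(x0,y0,w,h,f) in dict(scene=(235,140,200,190,4),top=(245,130,170,110,4.7)).items():
    im,K,R,t=ims[n]; c=cv2.resize(im[y0:y0+h,x0:x0+w],None,fx=f,fy=f,interpolation=cv2.INTER_CUBIC).copy()
    for b in rb: draw(c,place(b,*rp),(K,R,t),(255,0,0),f,x0,y0)
    for b in GR+[ST[3],ST[4],ST[5]]: draw(c,place(b,*p[:3]),(K,R,t),(0,255,0),f,x0,y0)
    save(c,"ov_"+n+".png")
E
```

```text
132.1 [ 4.41898e+02 -9.05830e+01 -3.59000e-01 -6.60000e-02 -3.57000e-01]
133.19 [ 4.41336e+02 -9.04190e+01 -3.31000e-01  9.40000e-02 -3.28000e-01]
139.2 [ 4.40469e+02 -9.11950e+01 -3.58000e-01  5.93000e-01 -1.84000e-01]
137.6 [ 4.41253e+02 -9.00550e+01 -3.51000e-01 -6.00000e-03 -1.09000e-01]
scene
96.9 [ 4.39766e+02 -8.86760e+01 -3.57000e-01  1.20000e-02  3.94000e-01]
top
32.27 [ 4.42341e+02 -9.08420e+01 -5.34000e-01  2.50000e-01  6.45000e-01]
```

View pics/ov_scene.png

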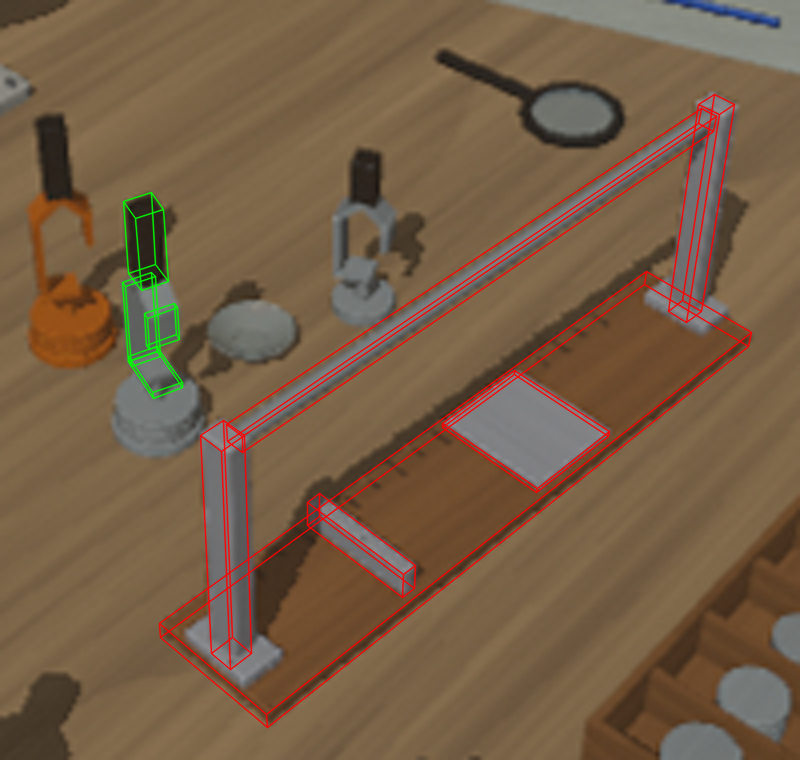

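View pics/ov_top.png

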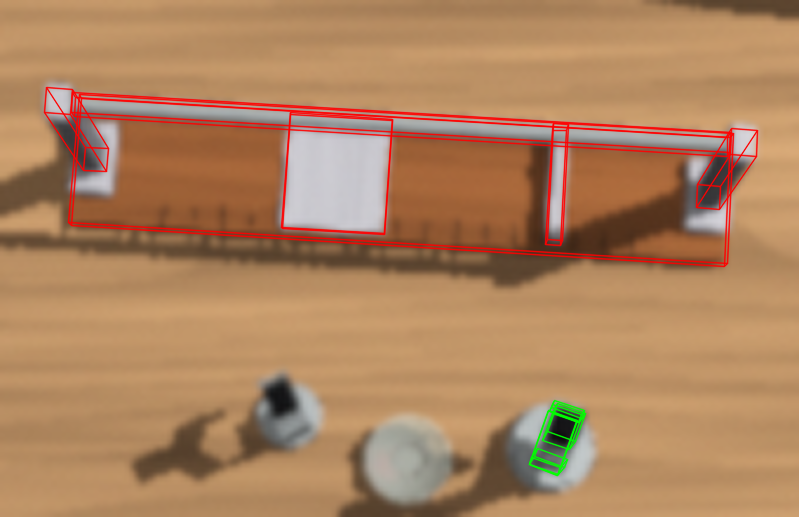

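The overlays fit both pictures: the board, plate and ridge outlines match at scene (370,247) and (325,275), and the carrier fit at (274,225) gives a yaw of about -0.36. Now I'll work out the moves.

```bash
python3 - <<'E'
from fit import *
o=readout.get_obs(); R=cv2.Rodrigues(o["orientation"])[0]; print(o["t"],np.round(R,4))
print("jaw angle",np.arctan2(R[1,1],R[0,1]),"carrier y",np.pi/2-0.355,"rail y",np.pi/2-.0744)
g=o["ee_pos"]+163*R[:,0]; print(g, np.array([441.7,-90.4,158])-g)
E
```

```text
0.9 [[ 0.000e+00  4.411e-01  8.974e-01]
 [ 0.000e+00  8.974e-01 -4.411e-01]
 [-1.000e+00  1.000e-04  0.000e+00]]
jaw angle 1.1139541670671556 carrier y 1.2157963267948966 rail y 1.4963963267948965
[275.65726502 560.93051007 241.69315988] [ 166.04273498 -651.33051007  -83.69315988]
```

>>> {"method": "apply_moves", "body": {
  "commands": [
    [[0.014,-0.054,0,0.02],[0.028,-0.108,0,0.04],[0.041,-0.163,0,0.06],[0.055,-0.217,0,0.08],[0.069,-0.271,0,0.1],[0.083,-0.326,0,0.102],[0.097,-0.38,0,0.102],[0.11,-0.434,0,0.102]]
  ],
  "gripper": 0.0878
}}

```text
t: 1.9
ee_pos: [385.9, 125.2, 405.1]
orientation: [0.279, 1.552, -0.278]
ft_force: [1.2, -0.1, 0.0]
width: 87.8
```

>>> {"method": "apply_moves", "body": {
  "commands": [
    [[0.014,-0.054,0,0],[0.028,-0.108,0,0],[0.042,-0.163,0,0],[0.056,-0.217,0,0],[0.056,-0.217,0,0],[0.056,-0.217,-0.015,0],[0.056,-0.217,-0.03,0],[0.056,-0.217,-0.03,0]]
  ]
}}

```text
t: 2.9
ee_pos: [440.9, -88.8, 373.0]
orientation: [0.277, 1.557, -0.277]
ft_force: [-0.2, 0.4, -0.4]
width: 87.9
```

```bash
python3 - <<'E'
from fit import *
from carfit import GR
ims={n:cam(n) for n in("scene","top")}
o=readout.get_obs(); print(o["t"],o["ee_pos"]); R=cv2.Rodrigues(o["orientation"])[0]; print(np.arctan2(R[1,1],R[0,1]))
im,K,Rm,t=ims["scene"]; x0,y0,w,h,f=215,100,120,160,4.5
c=cv2.resize(im[y0:y0+h,x0:x0+w],None,fx=f,fy=f,interpolation=cv2.INTER_CUBIC).copy(); save(c,"g1.png")
E
```

```text
3.0 [441.57196642 -89.25096796 374.27794516]
1.2175968734057594
```

View pics/g1.png

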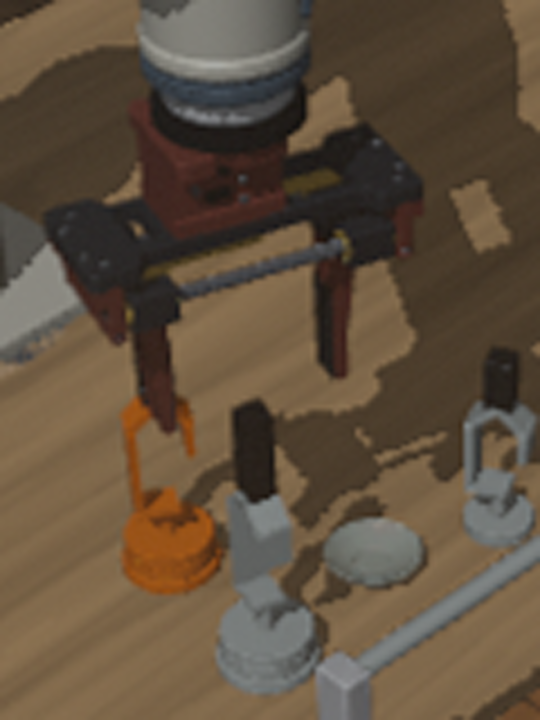

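The picture shows the open jaws straddling the grip of the steel carrier at crop (253,450), with the fingers along its y. I'll descend and close.

>>> {"method": "apply_moves", "body": {
  "commands": [
    [[0,-0.001,-0.02,0],[0,-0.001,-0.04,0],[0,-0.001,-0.053,0],[0,-0.001,-0.053,0],[0,-0.001,-0.053,0]]
  ]
}}

```text
t: 3.62
ee_pos: [442.0, -91.1, 322.2]
orientation: [0.278, 1.552, -0.278]
ft_force: [0.0, 0.3, -0.6]
width: 87.8
```

>>> {"method": "apply_moves", "body": {
  "commands": [
    [[0,0,0,0],[0,0,0,0],[0,0,0,0],[0,0,0,0],[0,0,0,0],[0,0,0,0],[0,0,0,0],[0,0,0,0]]
  ],
  "gripper": 0.0
}}

```text
t: 4.62
ee_pos: [441.6, -91.0, 321.6]
orientation: [0.279, 1.553, -0.278]
ft_force: [0.4, -0.5, -1.6]
width: 18.2
```

>>> {"method": "apply_moves", "body": {
  "commands": [
    [[0,0,0.01,0],[0,0,0.035,0],[0,0,0.07,0],[0,0,0.1,0],[0,0,0.11,0],[0,0,0.11,0],[0,0,0.11,0]]
  ]
}}

```text
t: 5.5
ee_pos: [441.1, -91.0, 430.5]
orientation: [0.279, 1.555, -0.278]
ft_force: [-0.8, 0.2, -4.6]
width: 18.0
```

```bash
python3 - <<'E'
from carfit import *
ims={n:cam(n) for n in("scene","top")}
pickle.dump(ims,open("ims1.pkl","wb"))
o=readout.get_obs(); print(o["t"],o["ee_pos"],o["ft_force"],o["width"]); e=o["ee_pos"]
R_=cv2.Rodrigues(o["orientation"])[0]; yaw=np.arctan2(R_[1,1],R_[0,1])-np.pi/2; print("yaw",yaw)
im,K,R,t=ims["scene"]; x0,y0,w,h,f=215,60,120,180,4.2
c=cv2.resize(im[y0:y0+h,x0:x0+w],None,fx=f,fy=f,interpolation=cv2.INTER_CUBIC).copy()
for b in GR+[ST[3],ST[4],ST[5]]: draw(c,place(b+[0,0,e[2]-321],e[0],e[1],yaw),(K,R,t),(0,255,0),f,x0,y0)
save(c,"g2.png")
E
```

```text
5.6 [441.30830681 -91.00596313 430.47722677] [ 0.01161546 -0.7213792  -4.49563651] 17.920276280918486
yaw -0.35479592984727293
```

View pics/g2.png

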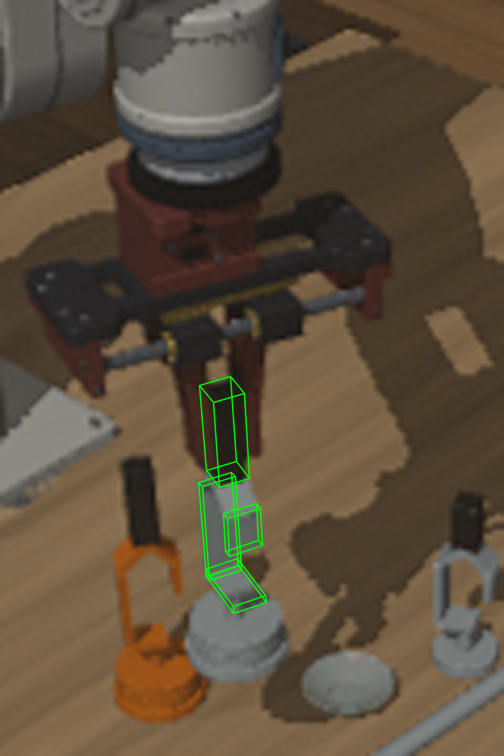

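>>> {"method": "apply_moves", "body": {
  "commands": [
    [[0.015,0.018,0,0.05],[0.038,0.048,0,0.11],[0.063,0.08,0,0.17],[0.088,0.112,0,0.23],[0.107,0.138,0,0.281],[0.115,0.148,0,0.281],[0.115,0.148,0,0.281],[0.115,0.148,0,0.281]]
  ]
}}

```text
t: 6.6
ee_pos: [556.0, 56.2, 431.2]
orientation: [0.058, 1.571, -0.059]
ft_force: [0.2, -0.0, -5.3]
width: 18.1
```

```bash
cat > look.py <<'E'
import sys
from carfit import *
def look(tag,rp=(627.6,7.5,-0.0744)):
    ims={n:cam(n) for n in("scene","top")}
    pickle.dump(ims,open("ims_%s.pkl"%tag,"wb"))
    o=readout.get_obs(); e=o["ee_pos"]; print(o["t"],np.round(e,1),np.round(o["ft_force"],1),round(o["width"],1))
    R_=cv2.Rodrigues(o["orientation"])[0]; yaw=np.arctan2(R_[1,1],R_[0,1])-np.pi/2
    g=e+163*R_[:,0]-[0,0,158]
    q=rz(rp[2]).T@(g-[rp[0],rp[1],0]); print("yaw",round(yaw,3),"in rail frame x,y",np.round(q[:2],1),"underside z",round(g[2],1),"tilt",np.round(R_[:2,0],4))
    rb=[box(-6,6,-202,202,172,184),box(-40,40,44-35,44+35,12,16),box(-40,40,-106-5,-106+5,12,32)]
    for n,(x0,y0,w,h,f) in dict(scene=(250,110,190,190,4),top=(245,120,170,110,4.7)).items():
        im,K,R,t=ims[n]; c=cv2.resize(im[y0:y0+h,x0:x0+w],None,fx=f,fy=f,interpolation=cv2.INTER_CUBIC).copy(); save(c,tag+"_raw_"+n+".png")
        for b in rb: draw(c,place(b,*rp),(K,R,t),(255,0,0),f,x0,y0)
        for b in GR+[ST[3],ST[4],ST[5]]: draw(c,place(b+[0,0,g[2]],g[0],g[1],yaw),(K,R,t),(0,255,0),f,x0,y0)
        save(c,tag+"_"+n+".png")
if __name__=="__main__": look(sys.argv[1])
E
python3 look.py a
```

```text
6.7 [556.1  56.1 431.6] [ 0.5 -0.2 -5.5] 18.0
yaw -0.075 in rail frame x,y [-75.   43.1] underside z 110.6 tilt [-0.0006 -0.0003]
```

View pics/a_scene.png

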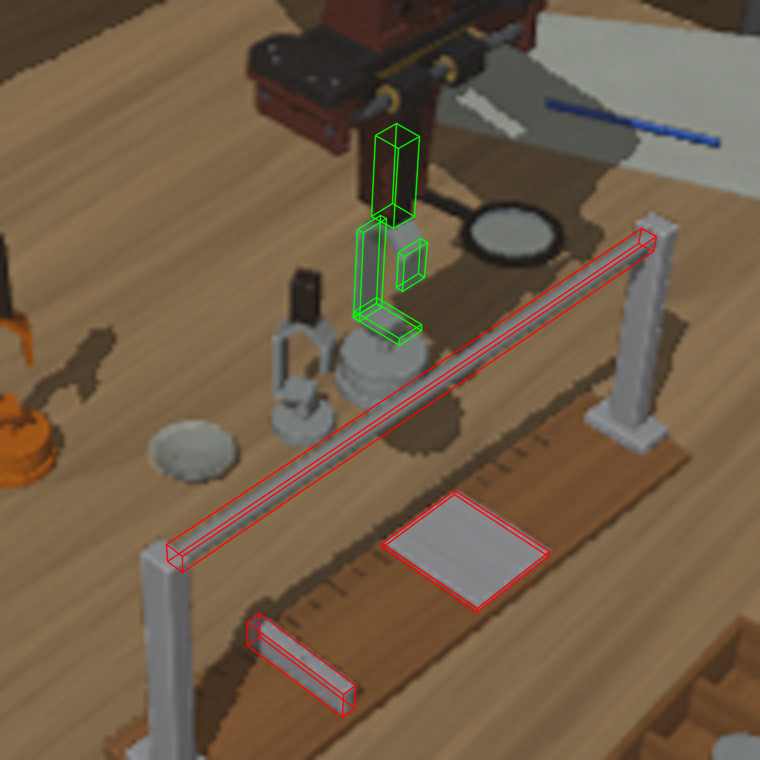

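The carrier stands in front of the rail, its mouth towards it and its model outline matching at crop (395,280). Next it goes 75 mm along the rail's x.

>>> {"method": "apply_moves", "body": {
  "commands": [
    [[0.012,-0.001,0,0],[0.03,-0.002,0,0],[0.048,-0.0035,0,0],[0.062,-0.0045,0,0],[0.071,-0.005,0,0],[0.075,-0.0055,0,0],[0.075,-0.0055,0,0],[0.075,-0.0055,0,0]]
  ]
}}

```text
t: 7.7
ee_pos: [631.3, 51.5, 431.6]
orientation: [0.058, 1.571, -0.058]
ft_force: [0.1, -0.6, -4.5]
width: 18.0
```

```bash
python3 look.py b
```

```text
7.8 [631.3  51.5 431.7] [ 0.6  0.1 -5. ] 18.0
yaw -0.074 in rail frame x,y [ 0.4 44.1] underside z 110.7 tilt [-0.0002 -0.    ]
```

View pics/b_raw_scene.png

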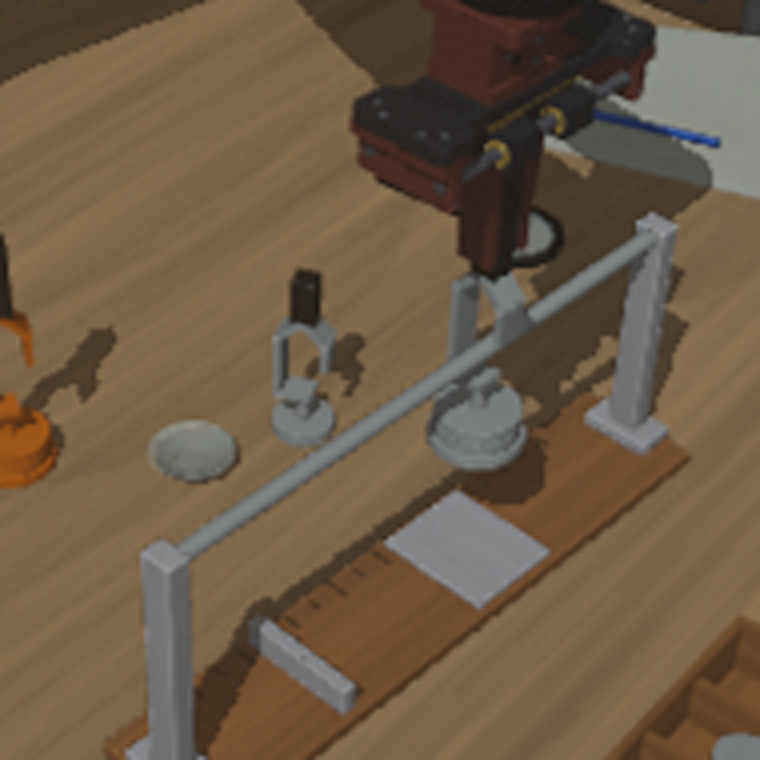

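View pics/b_scene.png

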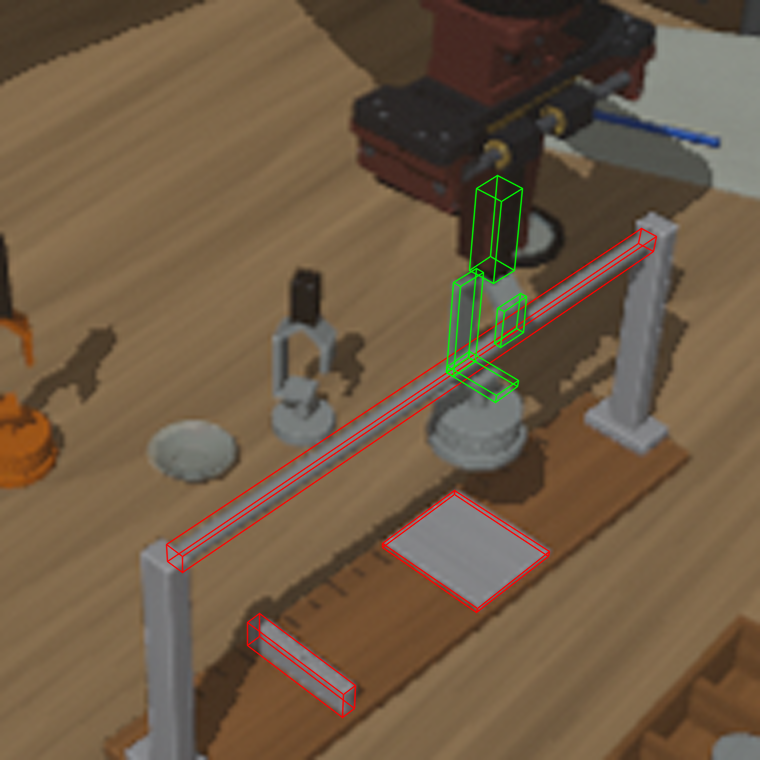

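The rail runs through the hook, with the tip leg in front of it at crop (515,315), and there is no contact force. I'll lower to about 6 mm short of the seat and then watch the force.

>>> {"method": "apply_moves", "body": {
  "commands": [
    [[0,0,-0.008,0],[0,0,-0.018,0],[0,0,-0.028,0],[0,0,-0.037,0],[0,0,-0.041,0],[0,0,-0.041,0],[0,0,-0.041,0]]
  ]
}}

```text
t: 8.68
ee_pos: [631.8, 51.4, 391.0]
orientation: [0.058, 1.569, -0.058]
ft_force: [-0.4, -0.2, -5.2]
width: 17.7
```

```bash
python3 look.py c
```

```text
8.775 [631.8  51.4 391.1] [ 0.3  0.2 -5.1] 17.9
yaw -0.074 in rail frame x,y [ 1.  44.1] underside z 70.1 tilt [0.0008 0.    ]
```

View pics/c_scene.png

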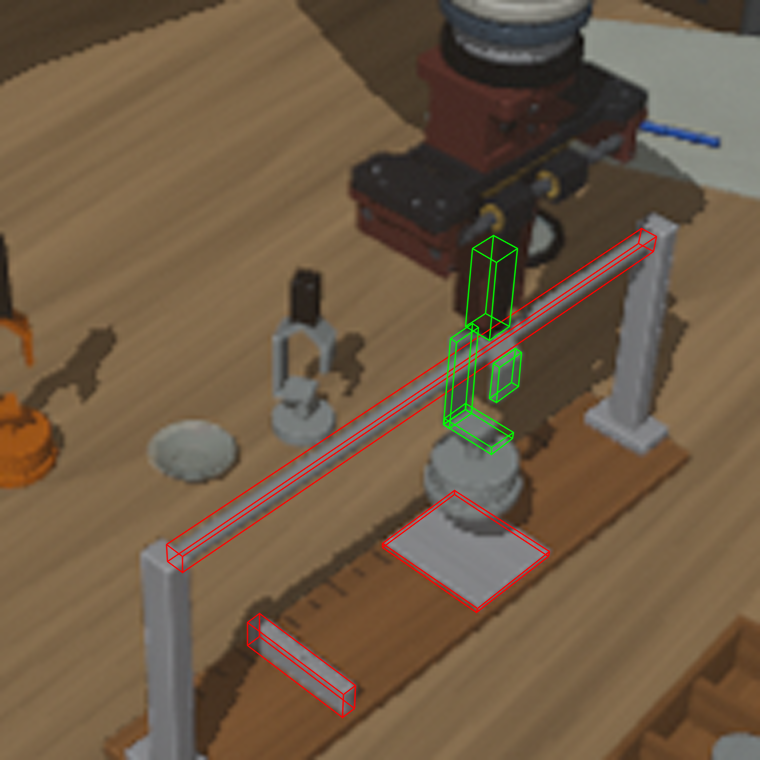

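>>> {"method": "apply_moves", "body": {
  "commands": [
    [[0,0,-0.001,0],[0,0,-0.002,0],[0,0,-0.003,0],[0,0,-0.004,0],[0,0,-0.004,0]]
  ]
}}

```text
t: 9.4
ee_pos: [631.6, 51.4, 386.5]
orientation: [0.058, 1.57, -0.058]
ft_force: [-0.1, 0.4, -4.2]
width: 17.8
```

>>> {"method": "apply_moves", "body": {
  "commands": [
    [[0,0,-0.0005,0],[0,0,-0.001,0],[0,0,-0.0015,0],[0,0,-0.0015,0]]
  ]
}}

```text
t: 9.9
ee_pos: [631.6, 51.4, 385.1]
orientation: [0.058, 1.57, -0.058]
ft_force: [0.1, -0.5, -4.5]
width: 17.6
```

>>> {"method": "apply_moves", "body": {
  "commands": [
    [[0,0,-0.0005,0],[0,0,-0.001,0],[0,0,-0.001,0]]
  ]
}}

```text
t: 10.28
ee_pos: [631.6, 51.4, 384.8]
orientation: [0.058, 1.57, -0.058]
ft_force: [-3.0, -0.6, 1.8]
width: 17.8
```

>>> {"method": "apply_moves", "body": {
  "commands": [
    [[0,0,-0.0005,0],[0,0,-0.001,0],[0,0,-0.001,0]]
  ]
}}

```text
t: 10.65
ee_pos: [631.6, 51.4, 384.6]
orientation: [0.058, 1.569, -0.058]
ft_force: [-5.0, -0.6, 8.9]
width: 17.5
```

Contact is there at the expected height (+8.9 N up, -5 N in x), so the hook sits about 1 mm too far in +x. I'll ease it.

>>> {"method": "apply_moves", "body": {
  "commands": [
    [[-0.0005,0,0,0],[-0.001,0,0,0],[-0.001,0,0,0]]
  ]
}}

```text
t: 11.02
ee_pos: [630.7, 51.5, 383.9]
orientation: [0.058, 1.569, -0.058]
ft_force: [-3.2, 0.7, 5.9]
width: 17.5
```

>>> {"method": "apply_moves", "body": {
  "commands": [
    [[-0.0004,0,0,0],[-0.0008,0,0,0],[-0.0008,0,0,0],[-0.0008,0,0,0]]
  ]
}}

```text
t: 11.52
ee_pos: [630.4, 51.5, 383.9]
orientation: [0.058, 1.568, -0.058]
ft_force: [-0.8, 1.0, 5.7]
width: 18.0
```

```bash
python3 look.py d
```

```text
11.625 [630.4  51.5 383.9] [-2.6  0.9  4.7] 17.7
yaw -0.074 in rail frame x,y [-0.1 44.1] underside z 62.9 tilt [0.0022 0.0002]
```

View pics/d_scene.png

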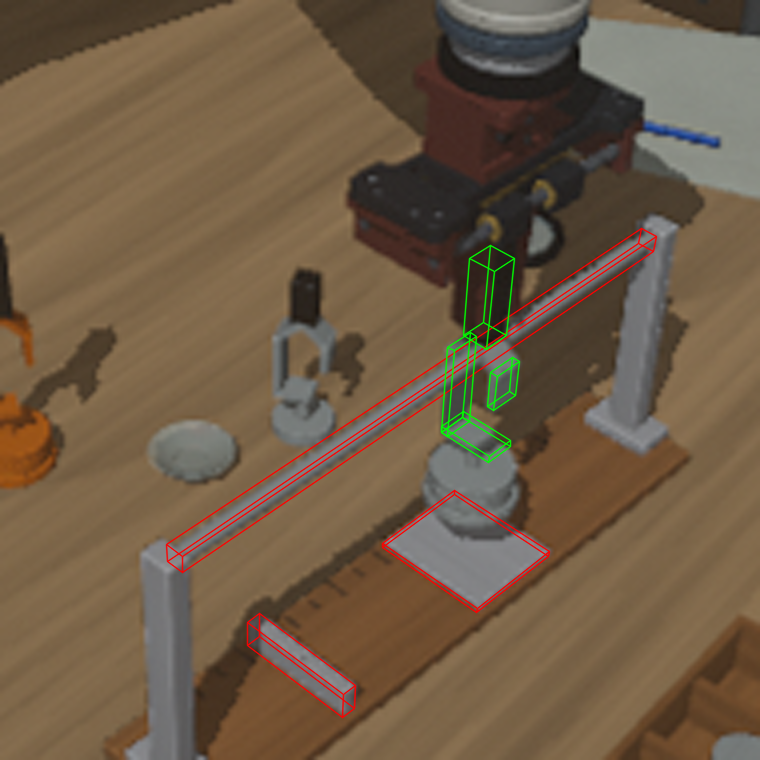

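View pics/d_top.png

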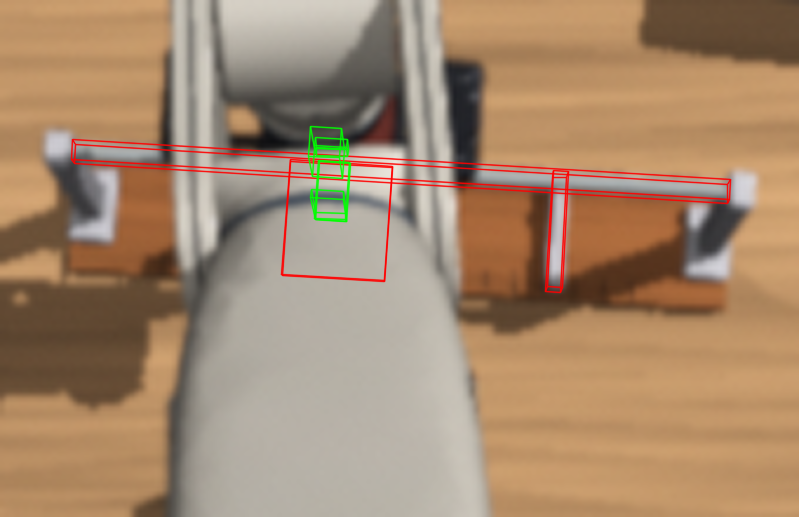

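It is seated above the plate, at the expected height and with the outline on the plate. Now I'll slide it towards the ridge at about 0.1 m/s in two halves, checking the force.

>>> {"method": "apply_moves", "body": {
  "commands": [
    [[-0.0004,-0.006,0,0],[-0.0012,-0.016,0,0],[-0.0021,-0.028,0,0],[-0.003,-0.04,0,0],[-0.0039,-0.052,0,0],[-0.0048,-0.064,0,0],[-0.0052,-0.07,0,0],[-0.0052,-0.07,0,0]]
  ]
}}

```text
t: 12.62
ee_pos: [625.2, -18.5, 383.9]
orientation: [0.059, 1.568, -0.058]
ft_force: [-0.6, 2.2, 5.3]
width: 18.3
```

>>> {"method": "apply_moves", "body": {
  "commands": [
    [[-0.0006,-0.008,0,0],[-0.0015,-0.02,0,0],[-0.0024,-0.032,0,0],[-0.0033,-0.044,0,0],[-0.0042,-0.056,0,0],[-0.0051,-0.068,0,0],[-0.0058,-0.077,0,0],[-0.006,-0.08,0,0]]
  ]
}}

```text
t: 13.62
ee_pos: [619.2, -98.0, 383.9]
orientation: [0.061, 1.568, -0.057]
ft_force: [0.3, 7.4, 6.5]
width: 17.9
```

>>> {"method": "apply_moves", "body": {
  "commands": [
    [[0,0,0,0],[0,0,0,0]]
  ]
}}

```text
t: 13.88
ee_pos: [619.2, -98.1, 383.9]
orientation: [0.059, 1.568, -0.057]
ft_force: [0.6, 4.4, 6.2]
width: 17.8
```

```bash
python3 look.py e
```

```text
13.975 [619.2 -98.1 383.9] [-0.1  3.8  5.7] 17.9
yaw -0.074 in rail frame x,y [-1.000e-01 -1.057e+02] underside z 62.9 tilt [0.0023 0.0011]
```

View pics/e_scene.png

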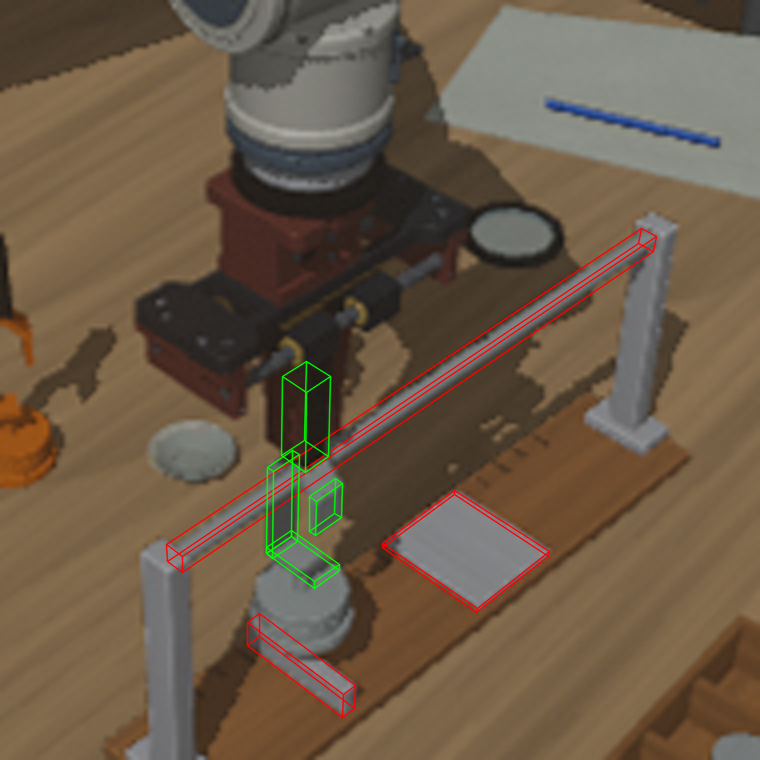

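View pics/e_raw_scene.png

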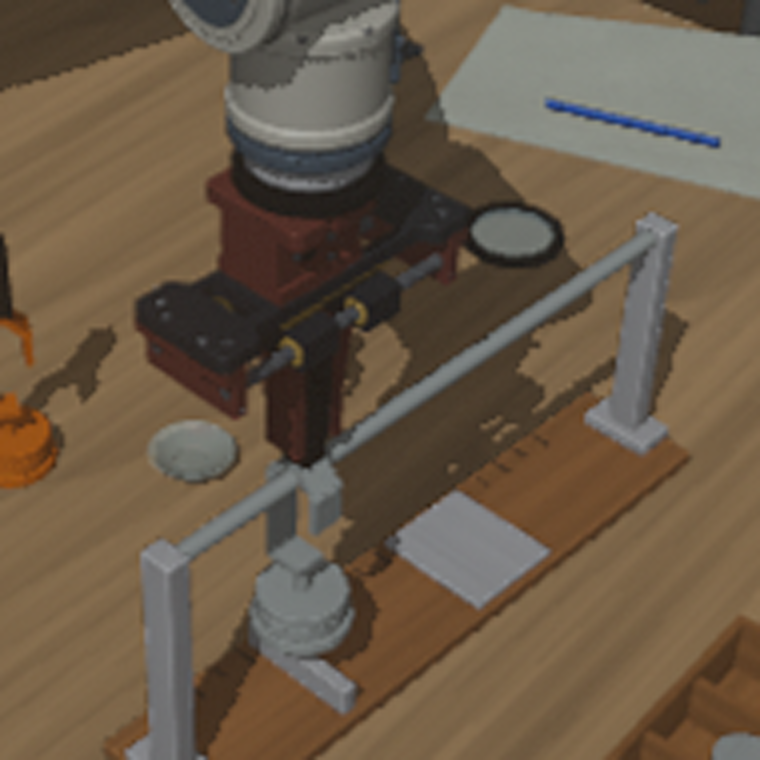

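The carrier hangs over the ridge at crop (303,600), centred on it to within about 1 mm by the fit. I'll relieve the downward press slightly, then open.

>>> {"method": "apply_moves", "body": {
  "commands": [
    [[0,0,0.0005,0],[0,0,0.0008,0],[0,0,0.0008,0]]
  ]
}}

```text
t: 14.35
ee_pos: [619.1, -98.6, 384.0]
orientation: [0.058, 1.568, -0.058]
ft_force: [3.8, 3.9, 0.1]
width: 17.8
```

>>> {"method": "apply_moves", "body": {
  "commands": [
    [[0,0,0,0],[0,0,0,0],[0,0,0,0],[0,0,0,0],[0,0,0,0],[0,0,0,0],[0,0,0,0],[0,0,0,0]]
  ],
  "gripper": 0.0878
}}

```text
t: 15.35
ee_pos: [618.6, -98.5, 384.0]
orientation: [0.058, 1.57, -0.058]
ft_force: [-0.2, 0.9, -0.1]
width: 87.8
```

Released. I'll go straight up 80 mm, then back to clear the view.

>>> {"method": "apply_moves", "body": {
  "commands": [
    [[0,0,0.01,0],[0,0,0.03,0],[0,0,0.06,0],[0,0,0.09,0],[-0.04,0,0.12,0],[-0.09,0.04,0.13,0],[-0.14,0.09,0.13,0],[-0.19,0.14,0.13,0]]
  ]
}}

```text
t: 16.35
ee_pos: [440.2, 29.1, 515.0]
orientation: [0.059, 1.568, -0.058]
ft_force: [0.4, 1.0, 1.2]
width: 88.1
```

>>> {"method": "apply_moves", "body": {
  "commands": [
    [[-0.02,0.05,0,0],[-0.04,0.1,0,0],[-0.06,0.15,0,0],[-0.06,0.2,0,0],[-0.06,0.25,0,0],[-0.06,0.3,0,0],[-0.06,0.3,0,0],[-0.06,0.3,0,0]]
  ]
}}

```text
t: 17.35
ee_pos: [381.6, 327.9, 514.2]
orientation: [0.057, 1.57, -0.058]
ft_force: [-0.1, -0.4, -0.4]
width: 87.8
```

```bash
python3 look.py f; python3 - <<'E'
from carfit import *
ims=pickle.load(open("ims_f.pkl","rb"))
p=fitcar(ims,(619.7,-98,-0.074),zoff=62.5); 
q=rz(-.0744).T@np.array([p[0]-627.6,p[1]-7.5,0]); print("rail frame",q[:2],p[2])
p=fitcar(ims,(619.7,-98,-0.074),zoff=62.5,views=("top",)); 
for n in("scene","top"):
  for l in ["carrier","carrier_seat","ridge","small_carrier","dish","beaker","wash_bottle","jar","magnifier"]:
    r=models.place_of(n,l); print(n,l,[(np.round(x["position"]).tolist(),round(x["conf"],2)) for x in r[:2]])
E
```

```text
17.45 [381.8 327.3 514.2] [-0.7 -0.2  0.4] 87.9
yaw -0.075 in rail frame x,y [-268.8  300.6] underside z 193.2 tilt [ 0.0002 -0.0001]
445.03 [ 6.19355e+02 -9.97630e+01 -7.90000e-02  1.24000e-01 -1.45000e-01]
rail frame [  -0.24947908 -107.57878987] -0.07851766825826223
92.28 [ 6.21534e+02 -9.91520e+01 -3.01000e-01  1.60000e-01  4.62000e-01]
scene carrier [([622.0, -99.0, 64.0], 0.91), ([342.0, -66.0, 0.0], 0.76)]
scene carrier_seat [([618.0, -95.0, 172.0], 0.75), ([342.0, -70.0, 114.0], 0.69)]
scene ridge [([616.0, -98.0, 13.0], 0.67)]
scene small_carrier [([635.0, 53.0, 9.0], 0.69), ([466.0, 86.0, -2.0], 0.52)]
scene dish [([436.0, 7.0, -4.0], 0.75)]
scene beaker [([694.0, 416.0, -2.0], 0.91), ([621.0, -99.0, 218.0], 0.3)]
scene wash_bottle [([599.0, -402.0, 0.0], 0.62)]
scene jar [([412.0, -403.0, 2.0], 0.88)]
scene magnifier [([449.0, 364.0, -1.0], 0.74)]
top carrier [([338.0, -67.0, -1.0], 0.75), ([622.0, -98.0, 65.0], 0.7)]
top carrier_seat [([618.0, -100.0, 179.0], 0.62)]
top ridge [([624.0, -100.0, 65.0], 0.61), ([623.0, -96.0, 12.0], 0.38)]
top small_carrier [([466.0, 80.0, -2.0], 0.67), ([622.0, -99.0, 13.0], 0.65)]
top dish [([433.0, 8.0, 1.0], 0.75), ([690.0, 414.0, -2.0], 0.43)]
top beaker [([695.0, 415.0, -0.0], 0.76)]
top wash_bottle []
top jar [([410.0, -400.0, -2.0], 0.59), ([636.0, -99.0, 129.0], 0.2)]
top magnifier [([445.0, 367.0, 5.0], 0.75)]
```

View pics/f_raw_scene.png

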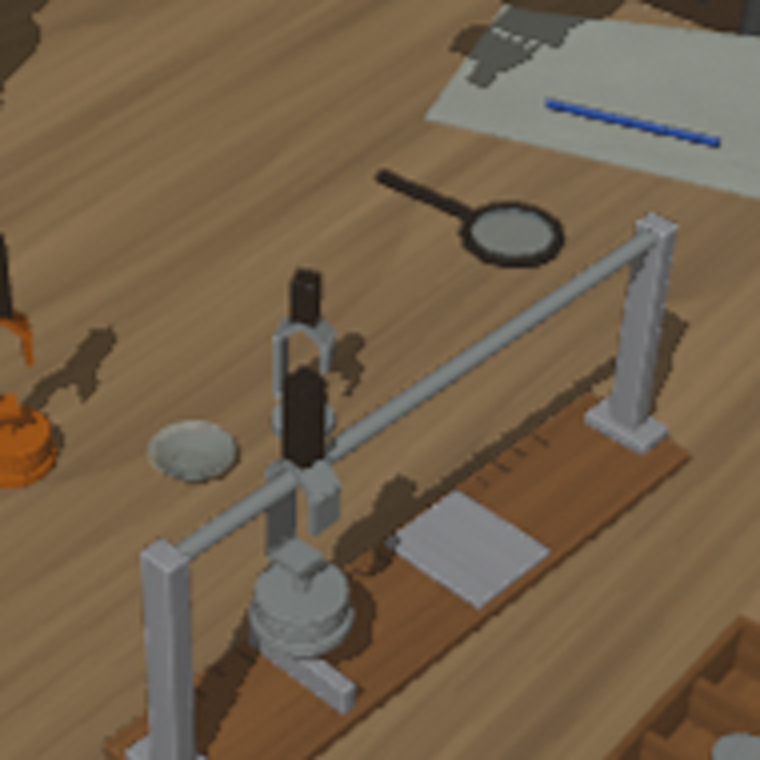

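View pics/f_raw_top.png

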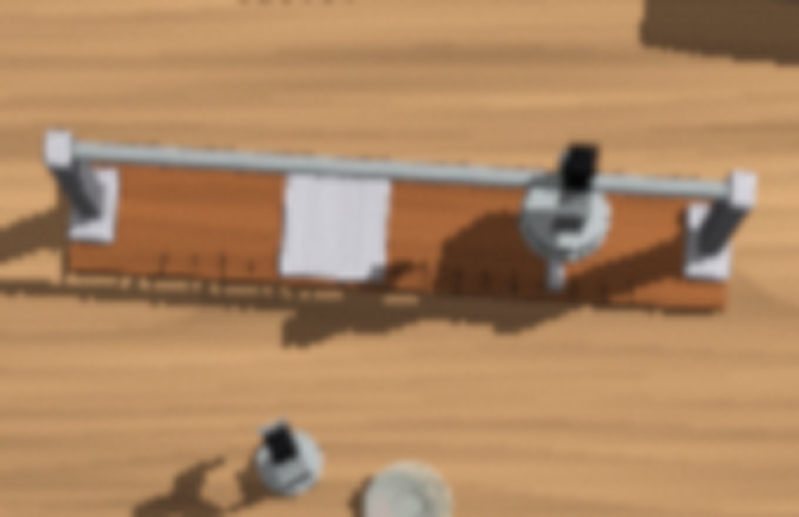

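The pictures show the carrier hanging upright on the rail over the ridge, at scene crop (303,520) and top crop (570,215). The arm is clear and the bystanders haven't moved. Handing in.

```bash
python3 -c "
from workcell import workorder; print(workorder.close_job())"
```

```text
the job is handed in; nothing more can be done
None
```

The large steel carrier now hangs on the rail above the ridge, released, and the job was handed in at about 18 s of the allowed 53 s. I took it by its black grip across its y faces and hooked it on above the plate. I then slid it 150 mm along the rail without lifting it, let go and drew the arm back. Hooking it on took about 14 N of contact force.

**Final position:** the two-camera fit puts the carrier's axis about 0.2 mm off the rail in x and 1.6 mm from the ridge's centre line (limit 8 mm). Its strip lies along the rail to within 0.01 rad. The detection networks agree with this position to within about 5 mm.

**Bystanders:** the small carrier's before and after readings agree within the network error. I read the dish, beaker, jar and magnifier only at the end, and they look unmoved in the pictures.

**Checks that failed or disagreed:**
- A fit from the top camera alone gave a yaw of -0.30 rad, against -0.08 rad from both cameras. I discounted it because the picture looks aligned and the gripper's yaw was -0.074 rad just before release.
- The wash bottle was detected only in the scene camera at the end. The arm never went near it.
- I did not check that the carrier was at rest by comparing two pictures. It had hung free for about 2 s before hand-in.

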